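# Swing down the screw feeder's hatch with the hook rod

## Task

Take the orange-handled hook rod from its cradle, catch the yellow eye of the cream screw feeder's blue hatch with the hook, and swing the hatch gently all the way down to its stop, touching the feeder only with the rod. Then unhook and lay the rod back in its cradle the way it lay, leaving the hatch fully open and everything else where it stands.

Things in the scene. Friction and masses are not known exactly. Their poses are not given: they have to be found in the camera images.
- rod_grip (a point): Centre of the rod's orange handle (60 long, 22 wide, 24 high, flat sides; grip across the 22). x: along the rod to the hook; z up as it lies. Steel rod, diameter 10, on this x axis from 85 behind to 150 ahead; there it bends square into the hook finger, diameter 8, which runs 34 (38 with round tip) towards -z. 160 g, balanced about 15 ahead of this point.
- rod_hook (a point): Point on the hook finger's axis: 150 ahead (x) of the handle's centre and 18 under (-z) the rod's axis. Same axes as the rod.
- cradle_seat (a point): Where the handle's centre is when the rod lies in its fixed cradle: 62 above the table. Two grey 90-degree V saddles, open upward, 34 wide at the mouth, 10 thick, carry the bare rod 72 ahead of and 62 behind this point; the handle hangs free between. x: the rod's direction, hook end +x; z up.
- feeder: Cream screw feeder, fixed, 160 deep (x), 250 wide (y), 360 high; origin: centre of its underside; front faces its -x, hatch in the upper front. A flat work light spans the width, 110 to 170 before the front face, underside 374 above the table, on an arm at either side (y +-119): the gripper must stay clear of it, so come from in front and below, the rod rising about 35 degrees to the hatch.
- hatch_hinge (a point): Middle of the hatch's hinge line (along y) at its lower edge, 175 above the table. Axes turn with the hatch; when shut they are as the feeder's. Blue hatch 205 wide, 160 high, 8 thick, outer face 4 in front of the hinge line; shut it stands upright.
- rail_mid (a point): Middle of the aluminium rail on the hatch's outer face: 130 up the hatch (z) and 8 before (-x) the hinge. Yellow eye: loop of 6 mm bar starting at this height, sloping out and 28 degrees down from the hatch's normal; centre line 42 long, 40 wide (y), opening 37 x 34. It sits within 30 either way along y; where is NOT reported: find it by touch or sight. Takes 10 N to push along.
- hatch (a joint): Hatch angle, rad: 0 shut (upright), grows as its top swings out and down about the hinge towards the feeder's front, 0.85 at its stop (fully down). A stiff friction hinge: it stays where it is left; drawing it takes about 3 to 5 N at the eye.
- bin: Loose black open bin, 120 x 90 x 50. Bystander; origin under its centre.
- puck: Loose white rounded block 70 x 45 x 28. Bystander; origin under its centre.
- oil: Loose yellow bottle, diameter 44, 110 high. Bystander; origin under its centre.
- bitpot: Loose steel pot with neck, diameter 32, 70 high. Bystander; origin under its centre.
- driver: Loose screwdriver lying on the table. Bystander.
- nest: Loose black work-holding nest with a part, 120 x 90 x 31. Bystander; origin under its centre.
- cup: Loose grey cup, diameter 70, 50 high. Bystander; origin under its centre.
Mind the look-alikes: they are no part of the job. Of the things that look like the part that bears rod_grip, the larger one is meant.

How it is judged:
By the outcome, as a careful person would: the job done as asked, in the order asked, and still so for the second after the job is handed in, with the robot touching nothing.
It also fails if it takes over 64 s, if anything falls off the work surface, if the arm or the gripper's body presses on something with over 40 N, if the wrist force passes 120 N, or if a joint passes its speed limit or range.

## Robot

A 6-joint arm with a two-finger parallel gripper is mounted at the origin on the work surface. World frame = base frame: x ahead of the robot, y to its left, z up, the work surface at z = 0. Lengths are in mm, angles in rad, forces in N, time in s.
With the tool pointing down it reaches from about 300 to 775 mm from the base axis. Payload 14.6 kg.
Tool frame: the origin (TCP) lies at the very end of the fingers, on their centre line; the grasp point (between the pads) lies 19 mm behind it; z points along the fingers, y is the line along which they close (so a half turn about z gives the same grasp; the last joint's range is limited). The gripper opens to 94 mm and grips with 3 to 60 N. Pads are 16 mm wide; open, the fingers measure 119 mm over their backs; the gripper's body (75 mm by 177 mm) begins 78 mm behind the grasp point.
Start: joints at [1.267, 0.3, 1.521, -0, 1.321, -0.067], TCP at [129.024, 534.642, 205.446] pointing down, gripper open.
Joint ranges: [-3.03, 3.03], [-0.79, 2.21], [0.23, 2.52], [-1.04, 4.18], [0, 3.07], [-2.55, 2.55]. Speed limits (rad/s): [2.22, 2.22, 2.57, 3.14, 3.14, 3.14].

## Interface

Orientations are given as [roll, pitch, yaw] about the fixed x, y, z axes, in that order (R = Rz(yaw) Ry(pitch) Rx(roll)).
In Python, from cell import manip, camera, get_calibration gives the robot as it stands.
- The arm moves only by the tool arm_command, never from a script. Its argument "targets" is a list of rows, each an object of numbers: "hand": the opening, from -1 (shut) to 1 (fully open), so that 0 is half open; "x", "y", "z": the shift along the tool's x, y, z in m; "yaw": the turn about the tool's z in rad. In form: [{"hand": .., "x": .., "y": .., "z": .., "yaw": ..}, ...]. A call has 1 to 10 rows; each row shifts and turns the commanded pose from where the row before left it, along the tool's axes as they then stand; what a row does not reach is not made up. A row lasts 1/10 s, in which the tool goes at most 50 mm and 8.59 degrees, less where a joint would pass 70% of its speed; a pose out of reach is approached as far as the arm can. A call is refused whole if a number of a shift passes 0.05 or a number of a turn 0.15, either way. A call with a gripper value outside its range is refused whole. The fingers move at their own pace and stop on an object; "newtons" is the grip in N (left out, the last holds). Time passes only in rows, so rows that do not move let the fingers close. It gives the time, the measured TCP pose, the force, the opening and the grip force at its end, in the units of the state.
- manip.read_state(): the state, without advancing time (a new reading comes with each control period).
- camera(name): name is "side" or "top" or "wrist"; returns the picture (384x512x3 uint8, red, green, blue); there is no depth.
- get_calibration(name): a dict with "K" (3x3 intrinsics, pixels), "cam_to_world" (4x4, takes a point from camera to world coordinates). Camera axes: x right, y up, looking along -z (the intrinsics and any distortion apply to the point x, -y, -z); pixel columns grow to the right and rows downward; lengths in mm; the calibration is good to about 2 mm. A picture is of the moment at which its call begins: read the wrist's pose just before it. get_calibration takes no time and is no camera call; for the wrist camera it gives the pose at the moment of the call.
- manip.sign_off(): hands the job in; it is judged then, once.
The state is a dict: "clock": time; "joints": joint angles; "qd": joint speeds; "effort": joint torques, N m; "eef_pos": TCP position; "eef_rot": TCP orientation; "wrist_force": force on the tool from outside, world axes, zero at the start; "moment": the same for the moment, N m; "finger_gap": finger opening in mm; "finger_force": force on a finger pad.
Only numpy, scipy, OpenCV 4.12 (cv2) and the standard library are available. Lean on these libraries where they do the work, as an engineer would, in place of code of your own. Each camera call takes 0.05 s, during which the arm holds its last target. There are 200 camera calls.

## Working session

There is one attempt and no reset: what is moved stays moved. The work goes in short steps, Python scripts to look and compute and a tool call to move; the robot and the scene stay as the last step left them, time stands still between calls to the robot, and variables do not carry over. Pictures are saved under pics/ and viewed, at most 10 in all, crops included, and the job is handed in when it is done.

Besides the shell and the picture viewer there is one more tool, called as name(argument=value, ...), one argument or row to a line, values as JSON. arm_command: Moves the arm, as the interface text tells. Its arguments: {"type":"object","properties":{"targets":{"type":"array"},"newtons":{"type":"number"}},"required":["targets"]}

```bash
mkdir -p pics; ls; python3 - <<'E'
from cell import manip,camera,get_calibration
import cv2,numpy as np
print(manip.read_state())
for n in ("side","top","wrist"):
    c=get_calibration(n);print(n,{k:np.round(v,3).tolist() if not isinstance(v,str) else v for k,v in c.items()})
    cv2.imwrite(f"pics/{n}0.png",camera(n)[:,:,::-1])
a=[cv2.imread(f"pics/{n}0.png") for n in("side","top")]
E
```

```text
pics
{'clock': 0.0, 'joints': array([ 1.26740365e+00,  3.00472134e-01,  1.52160376e+00, -9.53439354e-06,
        1.32067299e+00, -6.66131225e-02]), 'qd': array([-0.00027156, -0.00015577, -0.00063393,  0.00067409,  0.00240726,
        0.00145371]), 'effort': array([ 1.16140742e-03, -5.31801081e+01, -3.52733409e+01,  7.09695392e-02,
        2.44496902e-02, -8.05746731e-05]), 'eef_pos': array([128.94806971, 534.39714253, 204.87616499]), 'eef_rot': array([-3.14043837e+00, -6.77486350e-05,  2.90481542e+00]), 'wrist_force': array([-0.13864072,  0.35474106, -0.08755583]), 'moment': array([ 0.00745887,  0.01767967, -0.02335949]), 'finger_force': 0.0, 'finger_gap': 94.04475945528041}
side {'K': [[353.053, 0.0, 253.48], [0.0, 353.053, 191.899], [0.0, 0.0, 1.0]], 'cam_to_world': [[0.92, 0.294, -0.259, 261.077], [-0.392, 0.664, -0.637, -657.597], [-0.016, 0.687, 0.726, 914.184], [0.0, 0.0, 0.0, 1.0]]}
top {'K': [[465.195, 0.0, 258.304], [0.0, 465.195, 195.518], [0.0, 0.0, 1.0]], 'cam_to_world': [[-0.017, 0.995, -0.095, 349.078], [-1.0, -0.018, -0.004, -35.343], [-0.006, 0.095, 0.996, 1706.865], [0.0, 0.0, 0.0, 1.0]]}
wrist {'K': [[289.352, 0.0, 257.395], [0.0, 289.352, 192.448], [0.0, 0.0, 1.0]], 'cam_to_world': [[0.235, -0.947, -0.221, 65.916], [0.972, 0.229, 0.054, 549.771], [-0.001, -0.227, 0.974, 383.605], [0.0, 0.0, 0.0, 1.0]]}
```

View pics/side0.png

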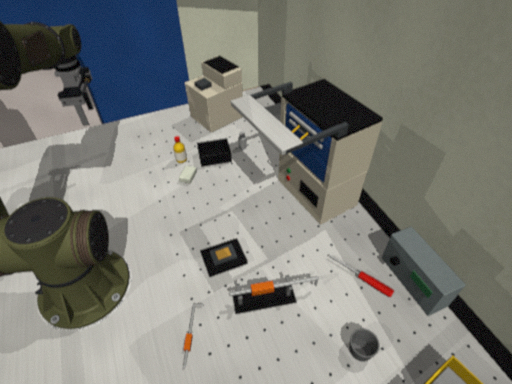

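View pics/top0.png

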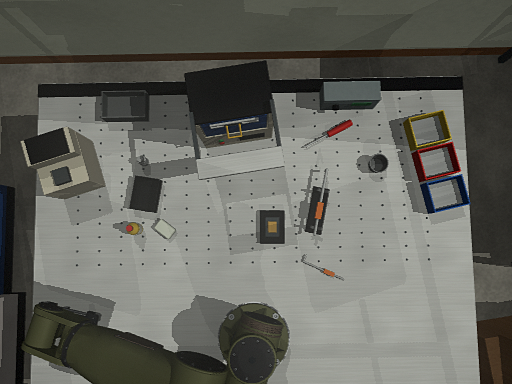

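The side view shows the rod in its cradle with the handle at (263,288), the small look-alike at (188,340), and the yellow eye at about (299,130). In the top view the handle is at (319,211) and the eye at (234,130).

```bash
cat > h.py <<'E'
import numpy as np,cv2
from cell import manip,camera,get_calibration
def ray(n,u,v,c=None):
    c=c or get_calibration(n);K=c["K"];T=np.array(c["cam_to_world"])
    d=T[:3,:3]@np.array([(u-K[0][2])/K[0][0],-(v-K[1][2])/K[1][1],-1.]);return T[:3,3],d/np.linalg.norm(d)
def plane(n,u,v,z,c=None):
    o,d=ray(n,u,v,c);return o+d*(z-o[2])/d[2]
def tri(*r):
    A=np.zeros((3,3));b=np.zeros(3)
    for o,d in r:
        P=np.eye(3)-np.outer(d,d);A+=P;b+=P@o
    p=np.linalg.solve(A,b);return p,[round(float(np.linalg.norm((np.eye(3)-np.outer(d,d))@(p-o))),1) for o,d in r]
def proj(n,p,c=None):
    c=c or get_calibration(n);T=np.array(c["cam_to_world"]);q=T[:3,:3].T@(np.array(p)-T[:3,3]);K=c["K"]
    return K[0][2]+K[0][0]*q[0]/-q[2],K[1][2]-K[1][1]*q[1]/-q[2]
def blobs(im,lo,hi,amin=15):
    h=cv2.cvtColor(im,cv2.COLOR_BGR2HSV);m=cv2.inRange(h,lo,hi)
    n,l,s,c=cv2.connectedComponentsWithStats(m);return [(s[i,4],np.round(c[i],1).tolist(),s[i,:4].tolist()) for i in range(1,n) if s[i,4]>=amin]
E
python3 - <<'E'
from h import *
np.set_printoptions(precision=1,suppress=True)
s,t=cv2.imread("pics/side0.png"),cv2.imread("pics/top0.png")
for n,im in(("side",s),("top",t)):
    print(n,"or",blobs(im,(5,170,120),(16,255,255)),"ye",blobs(im,(20,130,100),(35,255,255),8))
a=cv2.resize(t[85:240,180:340],(400,388),interpolation=cv2.INTER_CUBIC)
a2=cv2.resize(s[70:230,220:390],(400,376),interpolation=cv2.INTER_CUBIC)
b=cv2.resize(s[260:320,220:330],(400,218),interpolation=cv2.INTER_CUBIC)
b2=cv2.resize(t[160:240,290:340],(136,218),interpolation=cv2.INTER_CUBIC)
o=np.zeros((600,800,3),np.uint8);o[:376,:400]=a[:376];o[:376,400:]=a2;o[380:598,:400]=b;o[380:598,400:536]=b2
cv2.imwrite("pics/crop0.png",o)
print(tri(ray("side",263,288),ray("top",319,211)))
E
```

```text
side or [(np.int32(228), [262.0, 287.6], [251, 281, 23, 14]), (np.int32(89), [187.6, 341.7], [184, 334, 8, 16])] ye [(np.int32(28), [295.6, 128.3], [292, 125, 8, 8]), (np.int32(27), [303.9, 135.6], [300, 132, 8, 8]), (np.int32(91), [178.5, 147.2], [174, 142, 10, 11]), (np.int32(12), [181.2, 161.2], [178, 160, 8, 3]), (np.int32(25), [223.6, 252.9], [219, 250, 10, 7]), (np.int32(518), [456.1, 371.6], [425, 355, 58, 29])]
top or [(np.int32(90), [319.0, 210.1], [315, 202, 9, 17]), (np.int32(34), [328.5, 272.3], [324, 269, 10, 7])] ye [(np.int32(166), [428.5, 129.1], [409, 110, 43, 38]), (np.int32(58), [234.0, 132.2], [226, 124, 16, 15]), (np.int32(72), [133.9, 228.2], [128, 223, 11, 12]), (np.int32(8), [272.4, 226.6], [270, 225, 6, 5])]
(array([ 448.4, -242.6,   63.9]), [1.9, 1.9])
```

View pics/crop0.png

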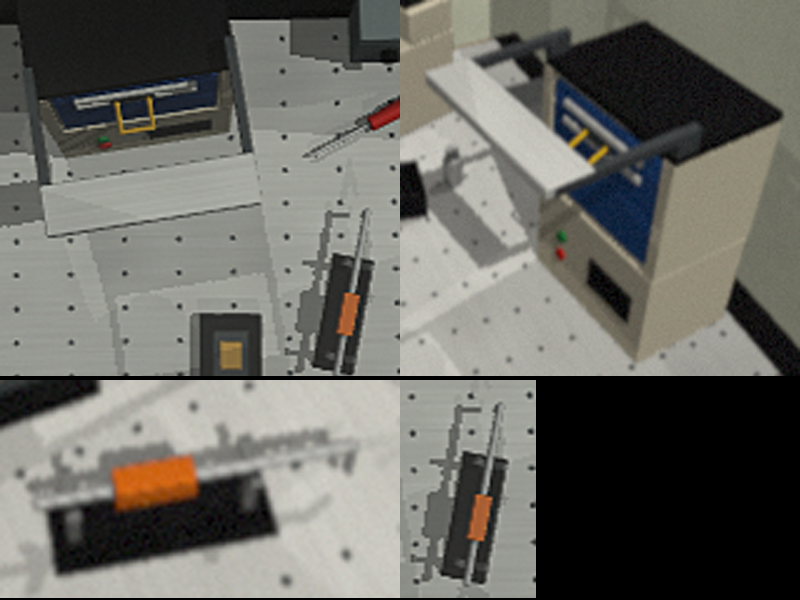

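```bash
python3 - <<'E'
from h import *
np.set_printoptions(precision=1,suppress=True)
P=lambda u,v,z:plane("top",u,v,z)
a,b=P(326.8,169.2,62),P(315,234.6,62);d=a-b;print("rod",a,b,np.linalg.norm(d),np.arctan2(d[1],d[0]),"handle top",P(319,210.1,74),"side",plane("side",262.3,288,70))
sd=lambda x,y:(220+(x-400)/2.353,70+y/2.353)
c=[sd(*q) for q in((549,62),(668,153),(645,24),(781,117))]
for q in c: print("roof side",plane("side",*q,360))
for q in((193,124),(271,112),(185,75),(267,61)): print("roof top",P(*q,360))
l,r=P(210,126.2,305),P(258.8,119.4,305);d=l-r;print("rail",l,r,(l+r)/2,np.linalg.norm(d),np.arctan2(-d[0],d[1]))
print("eye outer",P(235.6,136.8,285),"legs",P(226.8,124.5,303),P(240.8,122.7,303))
print("light",P(180+48/2.5,85+235/2.5,374),P(180+260/2.5,85+203/2.5,374),P(180+42/2.5,85+186/2.5,374),P(180+250/2.5,85+152/2.5,374))
print("tri eye legs base", [tri(ray("side",*sd(*q)),ray("top",*t)) for q,t in(((588,131),(226.8,125.0)),((606,146),(240.8,123.2)))])
E
```

```text
rod [ 595.4 -274.6   62. ] [ 363.7 -225.8   62. ] 236.80395502778634 -0.20734344377191646 handle top [ 449.1 -240.9   74. ] side [ 447.3 -245.3   70. ]
roof side [686.8 144.1 360. ]
roof side [722.6 -71.6 360. ]
roof side [841.1 174.4 360. ]
roof side [873.4 -67.1 360. ]
roof top [692.7 159.4 360. ]
roof top [724.6 -71.6 360. ]
roof top [842.2 182.7 360. ]
roof top [880.6 -62.8 360. ]
rail [698.9 115.1 305. ] [717.4 -35.2 305. ] [708.1  40.  305. ] 151.41448832819313 0.12253033326501687
eye outer [668.8  37.9 285. ] legs [703.7  63.6 303. ] [708.6  20.4 303. ]
light [526.8 140.1 374. ] [ 559.7 -105.7  374. ] [584.2 146.8 374. ] [619.8 -95.4 374. ]
tri eye legs base [(array([702. ,  63.2, 305.6]), [0.5, 0.5]), (array([703.9,  20.4, 312.1]), [0.8, 0.8])]
```

The crop shows the rod lying with its hook end away from the robot (yaw ≈ -0.207, measured length 237 against 235). The feeder's yaw is ≈ +0.13, with the eye at about y = 40 and its outer bar near x = 669. Moves allow only yaw, so the tool stays vertical. I'll grip the bare rod just behind the handle, which keeps the gripper in front of the light with the rod level.

arm_command(
  targets=[
    {"hand": 1, "x": -0.04, "y": -0.0205, "z": 0, "yaw": 0},
    {"hand": 1, "x": -0.04, "y": -0.0205, "z": 0, "yaw": 0},
    {"hand": 1, "x": -0.04, "y": -0.0205, "z": 0, "yaw": 0},
    {"hand": 1, "x": -0.04, "y": -0.0205, "z": 0, "yaw": 0},
    {"hand": 1, "x": -0.04, "y": -0.0205, "z": 0, "yaw": 0},
    {"hand": 1, "x": -0.04, "y": -0.0205, "z": 0, "yaw": 0},
    {"hand": 1, "x": -0.04, "y": -0.0205, "z": 0, "yaw": 0},
    {"hand": 1, "x": -0.04, "y": -0.0205, "z": 0, "yaw": 0},
    {"hand": 1, "x": -0.0107, "y": -0.0431, "z": 0, "yaw": 0},
    {"hand": 1, "x": -0.0107, "y": -0.0431, "z": 0, "yaw": 0},
  ],
)

```text
clock: 1.15
eef_pos: [402.3, 209.6, 204.8]
eef_rot: [-3.141, -0.001, 2.904]
wrist_force: [0.2, -0.1, -0.8]
finger_gap: 93.9
finger_force: 0.0
```

arm_command(
  targets=[
    {"hand": 1, "x": -0.0107, "y": -0.0431, "z": 0, "yaw": 0},
    {"hand": 1, "x": -0.0107, "y": -0.0431, "z": 0, "yaw": 0},
    {"hand": 1, "x": -0.0107, "y": -0.0431, "z": 0, "yaw": 0},
    {"hand": 1, "x": -0.0107, "y": -0.0431, "z": 0, "yaw": 0},
    {"hand": 1, "x": -0.0107, "y": -0.0431, "z": 0, "yaw": 0},
    {"hand": 1, "x": -0.0107, "y": -0.0431, "z": 0, "yaw": 0},
    {"hand": 1, "x": -0.0107, "y": -0.0431, "z": 0, "yaw": 0},
    {"hand": 1, "x": -0.0107, "y": -0.0431, "z": 0, "yaw": 0},
    {"hand": 1, "x": -0.0107, "y": -0.0431, "z": 0, "yaw": -0.029},
    {"hand": 1, "x": -0.0107, "y": -0.0431, "z": 0, "yaw": 0},
  ],
)

```text
clock: 2.15
eef_pos: [405.9, -234.6, 205.5]
eef_rot: [3.142, 0.0, 2.934]
wrist_force: [1.7, 0.0, 0.0]
finger_gap: 93.8
finger_force: 0.0
```

```bash
python3 - <<'E'
from h import *
np.set_printoptions(precision=3,suppress=True)
s=manip.read_state();print(s["eef_pos"],s["eef_rot"],s["joints"],s["clock"])
c=get_calibration("wrist");im=camera("wrist")[:,:,::-1].copy();cv2.imwrite("pics/w1.png",im)
for b in blobs(im,(5,170,100),(16,255,255),60): print(b)
m=cv2.inRange(cv2.cvtColor(im,cv2.COLOR_BGR2HSV),(5,170,100),(16,255,255))
for k in cv2.findContours(m,0,1)[0]:
    if cv2.contourArea(k)>200:
        r=cv2.minAreaRect(k);print(r);B=cv2.boxPoints(r)
        for p in B: print(p,plane("wrist",*p,74,c))
E
```

```text
[ 405.899 -234.621  205.453] [3.142 0.    2.934] [-0.602  0.118  1.741  0.     1.283 -1.966] 2.15
(np.int32(474), [192.7, 37.1], [176, 27, 35, 21])
(np.int32(907), [261.7, 223.0], [253, 199, 19, 50])
((262.0, 223.5), (49.0, 18.0), 90.0)
[253. 199.] [ 419.501 -242.516   74.   ]
[271. 199.] [ 423.61 -223.03   74.  ]
[271. 248.] [ 480.767 -234.443   74.   ]
[253. 248.] [ 476.488 -254.735   74.   ]
((192.73532104492188, 37.05883026123047), (34.440059661865234, 13.824529647827148), 14.03624439239502)
[174.353  39.588] [ 245.974 -284.103   74.   ]
[177.706  26.176] [ 235.165 -277.707   74.   ]
[211.118  34.529] [ 249.019 -247.771   74.   ]
[207.765  47.941] [ 260.027 -253.917   74.   ]
```

View pics/w1.png

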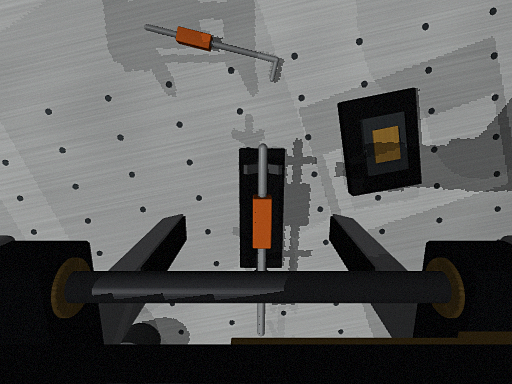

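The wrist view shows the big handle at (262,223), aligned with the tool. The tail end is up at row 145, and the look-alike is at (193,37). The rod sits 5 mm along tool +y and the handle centre is 44 mm ahead of the TCP, so I descend onto the bare rod.

arm_command(
  targets=[
    {"hand": 1, "x": 0, "y": 0.005, "z": 0.04, "yaw": 0},
    {"hand": 0.4, "x": 0, "y": 0, "z": 0.04, "yaw": 0},
    {"hand": 0.2, "x": 0, "y": 0, "z": 0.04, "yaw": 0},
    {"hand": 0, "x": 0, "y": 0, "z": 0.03, "yaw": 0},
    {"hand": -0.2, "x": 0, "y": 0, "z": 0.012, "yaw": 0},
    {"hand": -0.2, "x": 0, "y": 0, "z": 0, "yaw": 0},
  ],
)

```text
clock: 2.8
eef_pos: [406.9, -227.4, 42.6]
eef_rot: [3.141, -0.002, 2.934]
wrist_force: [-0.4, 0.9, 0.5]
finger_gap: 57.3
finger_force: 0.0
```

arm_command(
  targets=[
    {"hand": -1, "x": 0, "y": 0, "z": 0, "yaw": 0},
    {"hand": -1, "x": 0, "y": 0, "z": 0, "yaw": 0},
    {"hand": -1, "x": 0, "y": 0, "z": 0, "yaw": 0},
    {"hand": -1, "x": 0, "y": 0, "z": 0, "yaw": 0},
    {"hand": -1, "x": 0, "y": 0, "z": 0, "yaw": 0},
    {"hand": -1, "x": 0, "y": 0, "z": 0, "yaw": 0},
  ],
  newtons=60,
)

```text
clock: 3.4
eef_pos: [407.5, -228.8, 43.9]
eef_rot: [-3.14, 0.001, 2.934]
wrist_force: [-11.7, -25.0, 8.5]
finger_gap: 9.4
finger_force: 13.5
```

arm_command(
  targets=[
    {"hand": -1, "x": 0, "y": -0.002, "z": 0, "yaw": 0},
    {"hand": -1, "x": 0, "y": 0, "z": 0, "yaw": 0},
    {"hand": -1, "x": 0, "y": 0, "z": 0, "yaw": 0},
  ],
)

```text
clock: 3.7
eef_pos: [407.3, -229.7, 43.8]
eef_rot: [3.141, 0.001, 2.934]
wrist_force: [0.5, 3.0, 5.0]
finger_gap: 8.4
finger_force: 60.0
```

arm_command(
  targets=[
    {"hand": -1, "x": 0, "y": 0, "z": -0.01, "yaw": 0},
    {"hand": -1, "x": 0, "y": 0, "z": -0.015, "yaw": 0},
    {"hand": -1, "x": 0, "y": 0, "z": -0.025, "yaw": 0},
    {"hand": -1, "x": 0, "y": 0, "z": -0.03, "yaw": 0},
    {"hand": -1, "x": 0, "y": 0, "z": -0.03, "yaw": 0},
    {"hand": -1, "x": 0, "y": 0, "z": 0, "yaw": 0},
    {"hand": -1, "x": 0, "y": 0, "z": 0, "yaw": 0},
  ],
)

```text
clock: 4.4
eef_pos: [406.9, -229.7, 153.6]
eef_rot: [-3.141, 0.0, 2.934]
wrist_force: [-0.3, -0.1, -2.0]
finger_gap: 8.5
finger_force: 60.0
```

```bash
python3 - <<'E'
from h import *
np.set_printoptions(precision=3,suppress=True)
s=manip.read_state();print(s["eef_pos"],s["wrist_force"],s["moment"],s["finger_gap"],s["joints"])
w=camera("wrist")[:,:,::-1];d=camera("side")[:,:,::-1]
d=cv2.resize(d[210:310,210:350],(560,400),interpolation=cv2.INTER_CUBIC);w=cv2.resize(w[130:384,150:370],(240,277))
o=np.zeros((400,800,3),np.uint8);o[:,:560]=d;o[:277,560:]=w;cv2.imwrite("pics/l1.png",o)
p=s["eef_pos"]+[0,0,19];f=np.array([.9786,-.206,0])
print("grasp px",proj("side",p),"level hook corner",proj("side",p+194*f),"tip",proj("side",p+194*f-[0,0,36]),"tail",proj("side",p-41*f))
E
```

```text
[ 406.887 -229.748  153.641] [-0.324 -0.06  -1.997] [ 0.017  0.11  -0.051] 8.534973703898164 [-0.592  0.169  1.81  -0.     1.162 -1.955]
grasp px (np.float64(244.43388738245295), np.float64(267.8200984849091)) level hook corner (np.float64(321.69532003109265), np.float64(253.8892956771402)) tip (np.float64(319.9320081467044), np.float64(261.80584532853817)) tail (np.float64(227.55095049756375), np.float64(270.8642157954045))
```

View pics/l1.png

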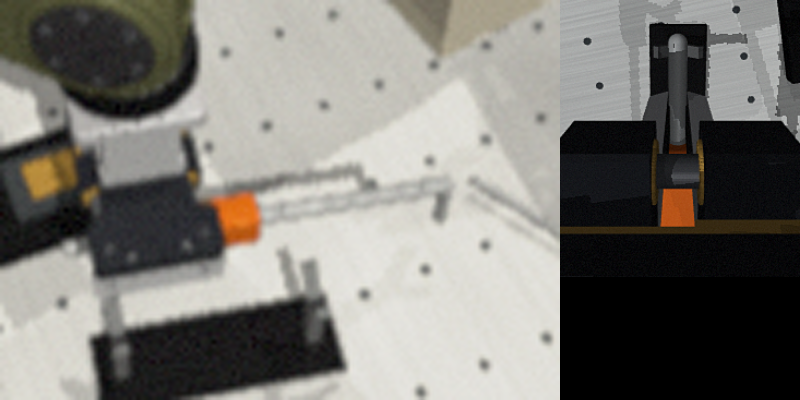

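The rod is lifted and close to level: the hook corner is at (322.5,255.5), against (321.7,253.9) predicted for a level rod. Next I turn to the feeder's yaw and move in front of it.

arm_command(
  targets=[
    {"hand": -1, "x": 0, "y": 0, "z": -0.01, "yaw": -0.07},
    {"hand": -1, "x": 0, "y": 0, "z": -0.01, "yaw": -0.07},
    {"hand": -1, "x": 0, "y": 0, "z": -0.01, "yaw": -0.07},
    {"hand": -1, "x": 0, "y": 0.01, "z": -0.01, "yaw": -0.07},
    {"hand": -1, "x": -0.005, "y": 0.025, "z": -0.01, "yaw": -0.055},
    {"hand": -1, "x": -0.008, "y": 0.04, "z": -0.01, "yaw": 0},
    {"hand": -1, "x": -0.008, "y": 0.045, "z": -0.01, "yaw": 0},
    {"hand": -1, "x": -0.008, "y": 0.045, "z": -0.01, "yaw": 0},
    {"hand": -1, "x": -0.006, "y": 0.04, "z": -0.01, "yaw": 0},
    {"hand": -1, "x": -0.006, "y": 0.025, "z": -0.01, "yaw": 0},
  ],
)

```text
clock: 5.5
eef_pos: [420.5, 5.8, 252.9]
eef_rot: [3.141, -0.002, -3.013]
wrist_force: [0.9, -0.6, -1.7]
finger_gap: 8.2
finger_force: 60.0
```

arm_command(
  targets=[
    {"hand": -1, "x": 0, "y": 0, "z": -0.015, "yaw": 0},
    {"hand": -1, "x": 0, "y": 0, "z": -0.02, "yaw": 0},
    {"hand": -1, "x": 0, "y": 0, "z": -0.02, "yaw": 0},
    {"hand": -1, "x": 0, "y": 0, "z": -0.012, "yaw": 0},
    {"hand": -1, "x": 0, "y": 0, "z": 0, "yaw": 0},
    {"hand": -1, "x": 0, "y": 0, "z": 0, "yaw": 0},
  ],
)

```text
clock: 6.1
eef_pos: [421.0, 3.4, 319.3]
eef_rot: [3.141, -0.001, -3.015]
wrist_force: [0.2, 0.8, -1.4]
finger_gap: 8.7
finger_force: 60.0
```

```bash
python3 - <<'E'
from h import *
np.set_printoptions(precision=3,suppress=True)
s=manip.read_state();print(s["eef_pos"],s["eef_rot"],s["wrist_force"],s["clock"],s["joints"])
t=camera("top")[:,:,::-1];d=camera("side")[:,:,::-1]
a=cv2.resize(t[105:215,190:290],(400,440),interpolation=cv2.INTER_CUBIC)
b=cv2.resize(d[90:200,220:320],(400,440),interpolation=cv2.INTER_CUBIC)
cv2.imwrite("pics/f1.png",np.hstack([a,b]))
p=s["eef_pos"]+[0,0,19];y=s["eef_rot"][2];f=-np.array([np.cos(y),np.sin(y),0]);h=p+194*f
print("hook corner est",h)
for n in("top","side"):print(n,proj(n,p),proj(n,h),proj(n,h-[0,0,36]), "bar",proj(n,[669,38,285]))
E
```

```text
[420.988   3.45  319.316] [ 3.141 -0.001 -3.015] [ 0.229  0.755 -1.426] 6.1 [-0.079 -0.062  1.663 -0.     1.542 -1.777]
hook corner est [613.425  28.026 338.316]
top (np.float64(247.37830944910124), np.float64(215.39052655286704)) (np.float64(238.17393239688823), np.float64(151.06165298699548)) (np.float64(238.74832409653138), np.float64(153.29315269146883)) bar (np.float64(235.56930176238606), np.float64(136.73911889590727))
side (np.float64(212.3164969057753), np.float64(155.67070865514478)) (np.float64(277.64530742611913), np.float64(130.94636667757925)) (np.float64(277.2002097120965), np.float64(141.56998931057737)) bar (np.float64(293.0920048442989), np.float64(139.34567756384433))
```

View pics/f1.png

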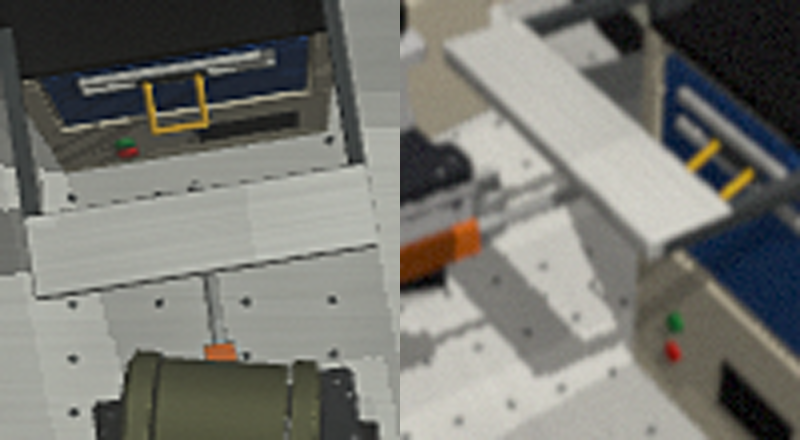

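The eye's outer bar is at top pixel (235,137), the same as before, and the rod follows its predicted line. Next I raise 8 mm, shift 3.5 mm sideways and go forward over the eye.

arm_command(
  targets=[
    {"hand": -1, "x": 0, "y": 0.0035, "z": -0.008, "yaw": 0},
    {"hand": -1, "x": -0.01, "y": 0, "z": 0, "yaw": 0},
    {"hand": -1, "x": -0.015, "y": 0, "z": 0, "yaw": 0},
    {"hand": -1, "x": -0.015, "y": 0, "z": 0, "yaw": 0},
    {"hand": -1, "x": -0.013, "y": 0, "z": 0, "yaw": 0},
    {"hand": -1, "x": -0.01, "y": 0, "z": 0, "yaw": 0},
    {"hand": -1, "x": -0.005, "y": 0, "z": 0, "yaw": 0},
    {"hand": -1, "x": 0, "y": 0, "z": 0, "yaw": 0},
    {"hand": -1, "x": 0, "y": 0, "z": 0, "yaw": 0},
  ],
)

```text
clock: 7.1
eef_pos: [488.0, 15.6, 328.4]
eef_rot: [-3.142, -0.0, -3.014]
wrist_force: [0.6, -1.0, -1.4]
finger_gap: 8.0
finger_force: 60.0
```

```bash
python3 - <<'E'
from h import *
np.set_printoptions(precision=3,suppress=True)
s=manip.read_state();print(s["eef_pos"],s["eef_rot"],s["wrist_force"],s["clock"])
t=camera("top")[:,:,::-1];d=camera("side")[:,:,::-1]
a=cv2.resize(t[105:175,200:280],(400,350),interpolation=cv2.INTER_CUBIC)
b=cv2.resize(d[100:170,250:330],(400,350),interpolation=cv2.INTER_CUBIC)
cv2.imwrite("pics/f2.png",np.hstack([a,b]))
p=s["eef_pos"]+[0,0,19];y=s["eef_rot"][2];f=-np.array([np.cos(y),np.sin(y),0]);h=p+194*f
print("hook corner est",h)
for n,o in(("top",(200,105)),("side",(250,100))):
    for q in (h,h-[0,0,36],[669,38.5,285]): print(n,((np.array(proj(n,q))-o)*5).round())
E
```

```text
[487.984  15.596 328.446] [-3.142 -0.    -3.014] [ 0.556 -1.004 -1.374] 7.1
hook corner est [680.417  40.204 347.446]
top [168. 117.]
top [172. 131.]
top [177. 159.]
side [240.  98.]
side [235. 152.]
side [215. 196.]
```

View pics/f2.png

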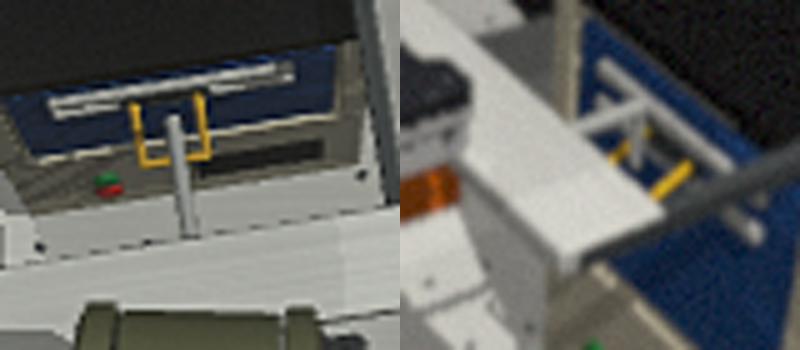

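The hook finger stands between the two yellow legs in both views, with its end at (173,118) in the top crop. I lower it into the eye while watching the force.

arm_command(
  targets=[
    {"hand": -1, "x": 0, "y": 0, "z": 0.006, "yaw": 0},
    {"hand": -1, "x": 0, "y": 0, "z": 0.006, "yaw": 0},
    {"hand": -1, "x": 0, "y": 0, "z": 0.006, "yaw": 0},
    {"hand": -1, "x": 0, "y": 0, "z": 0.006, "yaw": 0},
    {"hand": -1, "x": 0, "y": 0, "z": 0, "yaw": 0},
  ],
)

```text
clock: 7.7
eef_pos: [487.9, 15.6, 303.4]
eef_rot: [3.141, -0.001, -3.014]
wrist_force: [-0.3, -0.1, -1.5]
finger_gap: 8.4
finger_force: 60.0
```

arm_command(
  targets=[
    {"hand": -1, "x": 0, "y": 0, "z": 0.006, "yaw": 0},
    {"hand": -1, "x": 0, "y": 0, "z": 0.006, "yaw": 0},
    {"hand": -1, "x": 0, "y": 0, "z": 0.006, "yaw": 0},
    {"hand": -1, "x": 0, "y": 0, "z": 0.004, "yaw": 0},
    {"hand": -1, "x": 0, "y": 0, "z": 0, "yaw": 0},
    {"hand": -1, "x": 0, "y": 0, "z": 0, "yaw": 0},
  ],
)

```text
clock: 8.3
eef_pos: [488.2, 15.6, 282.5]
eef_rot: [-3.142, 0.0, -3.014]
wrist_force: [1.1, -0.1, -1.3]
finger_gap: 8.5
finger_force: 60.0
```

arm_command(
  targets=[
    {"hand": -1, "x": 0.003, "y": 0, "z": 0.001, "yaw": 0},
    {"hand": -1, "x": 0.003, "y": 0, "z": 0.001, "yaw": 0},
    {"hand": -1, "x": 0.003, "y": 0, "z": 0.001, "yaw": 0},
    {"hand": -1, "x": 0, "y": 0, "z": 0, "yaw": 0},
  ],
)

```text
clock: 8.7
eef_pos: [478.9, 14.4, 279.5]
eef_rot: [-3.142, 0.0, -3.014]
wrist_force: [1.4, 0.4, -1.5]
finger_gap: 8.4
finger_force: 60.0
```

arm_command(
  targets=[
    {"hand": -1, "x": 0.003, "y": 0, "z": 0.001, "yaw": 0},
    {"hand": -1, "x": 0.003, "y": 0, "z": 0.001, "yaw": 0},
    {"hand": -1, "x": 0, "y": 0, "z": 0, "yaw": 0},
  ],
)

```text
clock: 9.0
eef_pos: [472.9, 13.7, 277.4]
eef_rot: [3.142, -0.0, -3.014]
wrist_force: [1.9, -0.1, -2.4]
finger_gap: 8.6
finger_force: 60.0
```

arm_command(
  targets=[
    {"hand": -1, "x": 0.003, "y": 0, "z": 0.0005, "yaw": 0},
    {"hand": -1, "x": 0.003, "y": 0, "z": 0.0005, "yaw": 0},
    {"hand": -1, "x": 0, "y": 0, "z": 0, "yaw": 0},
  ],
)

```text
clock: 9.3
eef_pos: [466.9, 12.9, 276.4]
eef_rot: [3.142, -0.0, -3.014]
wrist_force: [2.9, 0.2, -1.6]
finger_gap: 8.3
finger_force: 60.0
```

```bash
python3 - <<'E'
from h import *
np.set_printoptions(precision=3,suppress=True)
s=manip.read_state();print(s["eef_pos"],s["wrist_force"],s["moment"])
t=camera("top")[:,:,::-1];o=cv2.imread("pics/top0.png")
for im in(o,t): print(blobs(im[100:160,200:280],(20,130,100),(35,255,255),8))
d=camera("side")[:,:,::-1]
print(blobs(d[100:200,250:330],(20,130,100),(35,255,255),8))
E
```

```text
[466.925  12.905 276.399] [ 2.86   0.189 -1.583] [ 0.066 -0.179 -0.036]
[(np.int32(58), [34.0, 32.2], [26, 24, 16, 15])]
[(np.int32(23), [40.9, 38.3], [39, 32, 4, 12]), (np.int32(22), [29.0, 39.5], [27, 34, 6, 11])]
[]
```

The hatch is moving: the eye has shifted in the top view and the pull is about 3 N. I'll follow the arc slowly.

arm_command(
  targets=[
    {"hand": -1, "x": 0.0025, "y": 0, "z": 0.0027, "yaw": 0},
    {"hand": -1, "x": 0.0025, "y": 0, "z": 0.0027, "yaw": 0},
    {"hand": -1, "x": 0.0025, "y": 0, "z": 0.0027, "yaw": 0},
    {"hand": -1, "x": 0.0025, "y": 0, "z": 0.0027, "yaw": 0},
    {"hand": -1, "x": 0.0023, "y": 0, "z": 0.0027, "yaw": 0},
    {"hand": -1, "x": 0.0023, "y": 0, "z": 0.0027, "yaw": 0},
    {"hand": -1, "x": 0.0023, "y": 0, "z": 0.0027, "yaw": 0},
    {"hand": -1, "x": 0.0023, "y": 0, "z": 0.0027, "yaw": 0},
  ],
)

```text
clock: 10.2
eef_pos: [448.1, 10.5, 254.7]
eef_rot: [-3.142, 0.0, -3.014]
wrist_force: [2.6, -0.2, -1.4]
finger_gap: 8.3
finger_force: 60.0
```

arm_command(
  targets=[
    {"hand": -1, "x": 0.0021, "y": 0, "z": 0.0022, "yaw": 0},
    {"hand": -1, "x": 0.0021, "y": 0, "z": 0.0022, "yaw": 0},
    {"hand": -1, "x": 0.0021, "y": 0, "z": 0.0022, "yaw": 0},
    {"hand": -1, "x": 0.0021, "y": 0, "z": 0.0022, "yaw": 0},
    {"hand": -1, "x": 0.0018, "y": 0, "z": 0.0023, "yaw": 0},
    {"hand": -1, "x": 0.0018, "y": 0, "z": 0.0023, "yaw": 0},
    {"hand": -1, "x": 0.0018, "y": 0, "z": 0.0023, "yaw": 0},
    {"hand": -1, "x": 0.0018, "y": 0, "z": 0.0023, "yaw": 0},
  ],
)

```text
clock: 11.0
eef_pos: [432.7, 8.5, 236.7]
eef_rot: [3.142, -0.0, -3.014]
wrist_force: [2.5, -0.4, -0.2]
finger_gap: 8.6
finger_force: 60.0
```

```bash
python3 - <<'E'
from h import *
np.set_printoptions(precision=3,suppress=True)
s=manip.read_state();print(s["eef_pos"],s["eef_rot"],s["wrist_force"],s["moment"])
t=camera("top")[:,:,::-1];d=camera("side")[:,:,::-1]
a=cv2.resize(t[105:175,200:280],(400,350),interpolation=cv2.INTER_CUBIC)
b=cv2.resize(d[100:180,240:330],(400,356),interpolation=cv2.INTER_CUBIC)[:350]
cv2.imwrite("pics/f3.png",np.hstack([a,b]))
E
```

```text
[432.655   8.523 236.655] [ 3.142 -0.    -3.014] [ 2.489 -0.438 -0.228] [ 0.034 -0.47  -0.061]
```

View pics/f3.png

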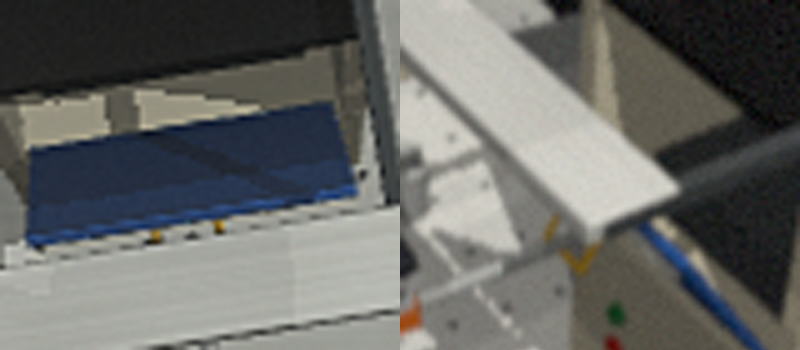

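The hatch is about two thirds open, with the hook still in the eye at about (580,262) in the side crop and low forces. I continue to the stop.

arm_command(
  targets=[
    {"hand": -1, "x": 0.0017, "y": 0, "z": 0.0024, "yaw": 0},
    {"hand": -1, "x": 0.0016, "y": 0, "z": 0.0024, "yaw": 0},
    {"hand": -1, "x": 0.0016, "y": 0, "z": 0.0025, "yaw": 0},
    {"hand": -1, "x": 0.0016, "y": 0, "z": 0.0025, "yaw": 0},
    {"hand": -1, "x": 0.0014, "y": 0, "z": 0.0026, "yaw": 0},
    {"hand": -1, "x": 0.0014, "y": 0, "z": 0.0026, "yaw": 0},
    {"hand": -1, "x": 0.0013, "y": 0, "z": 0.0027, "yaw": 0},
    {"hand": -1, "x": 0.0013, "y": 0, "z": 0.0027, "yaw": 0},
  ],
)

```text
clock: 11.9
eef_pos: [420.9, 7.0, 216.2]
eef_rot: [-3.142, 0.0, -3.014]
wrist_force: [2.5, -0.0, -1.4]
finger_gap: 8.2
finger_force: 60.0
```

arm_command(
  targets=[
    {"hand": -1, "x": 0.0011, "y": 0, "z": 0.0027, "yaw": 0},
    {"hand": -1, "x": 0.001, "y": 0, "z": 0.0027, "yaw": 0},
    {"hand": -1, "x": 0.0009, "y": 0, "z": 0.0027, "yaw": 0},
    {"hand": -1, "x": 0, "y": 0, "z": 0, "yaw": 0},
  ],
)

```text
clock: 12.3
eef_pos: [418.2, 6.7, 208.1]
eef_rot: [-3.142, 0.001, -3.014]
wrist_force: [4.7, 0.6, -1.3]
finger_gap: 8.4
finger_force: 60.0
```

arm_command(
  targets=[
    {"hand": -1, "x": 0.001, "y": 0, "z": 0.0025, "yaw": 0},
    {"hand": -1, "x": 0.001, "y": 0, "z": 0.0025, "yaw": 0},
    {"hand": -1, "x": 0, "y": 0, "z": 0, "yaw": 0},
  ],
)

```text
clock: 12.6
eef_pos: [417.5, 6.5, 203.8]
eef_rot: [-3.141, 0.005, -3.014]
wrist_force: [13.4, 1.7, -0.5]
finger_gap: 8.3
finger_force: 60.0
```

arm_command(
  targets=[
    {"hand": -1, "x": 0.001, "y": 0, "z": 0.0015, "yaw": 0},
    {"hand": -1, "x": 0.001, "y": 0, "z": 0.0015, "yaw": 0},
    {"hand": -1, "x": 0, "y": 0, "z": 0, "yaw": 0},
  ],
)

```text
clock: 12.9
eef_pos: [417.1, 6.3, 201.7]
eef_rot: [-3.141, 0.009, -3.014]
wrist_force: [23.6, 3.0, -0.3]
finger_gap: 8.1
finger_force: 60.0
```

arm_command(
  targets=[
    {"hand": -1, "x": 0, "y": 0, "z": 0.002, "yaw": 0},
    {"hand": -1, "x": 0, "y": 0, "z": 0.002, "yaw": 0},
    {"hand": -1, "x": 0, "y": 0, "z": 0, "yaw": 0},
  ],
)

```text
clock: 13.2
eef_pos: [417.0, 6.3, 197.7]
eef_rot: [-3.141, 0.009, -3.014]
wrist_force: [22.3, 2.2, 0.2]
finger_gap: 8.3
finger_force: 60.0
```

```bash
python3 - <<'E'
from h import *
np.set_printoptions(precision=3,suppress=True)
s=manip.read_state();print(s["eef_pos"],s["wrist_force"],s["moment"])
t=camera("top")[:,:,::-1]
h=cv2.cvtColor(t,cv2.COLOR_BGR2HSV);m=cv2.inRange(h,(100,100,30),(130,255,255))
f=np.array([.9916,.1296,0]);y=np.array([-.1296,.9916,0]);H=np.array([669,38.5,0])+45*f+[0,0,175]
for v in(-60,60):
  for th in(.75,.8,.85,.9):
    for o in(4,):
        p=H+v*y-f*(o*np.cos(th)+160*np.sin(th))+[0,0,160*np.cos(th)-o*np.sin(th)];u,r=proj("top",p);
        c=int(round(u));rows=np.where(m[100:190,c])[0]+100;print(v,th,round(u,1),round(r,1),"blue to",rows.max() if len(rows) else None)
E
```

```text
[417.035   6.289 197.661] [22.33   2.205  0.193] [ 0.569 -4.234  0.062]
-60 0.75 257.7 154.7 blue to 148
-60 0.8 257.9 156.8 blue to 148
-60 0.85 258.2 158.8 blue to 148
-60 0.9 258.4 160.7 blue to 148
60 0.75 219.2 160.4 blue to 154
60 0.8 219.6 162.5 blue to 154
60 0.85 220.0 164.4 blue to 154
60 0.9 220.4 166.3 blue to 154
```

The hatch is at its stop: the pull rose to 23 N with almost no motion, and the computed bar position is 112.0 mm out against 112.3 expected. A level finger can't leave the now near-vertical loop. I'll relax the pull and lower the gripper so the rod pivots in the pads about the eye's bar to roughly 35° hook-up.

arm_command(
  targets=[
    {"hand": -1, "x": -0.003, "y": 0, "z": 0, "yaw": 0},
    {"hand": -1, "x": -0.003, "y": 0, "z": 0, "yaw": 0},
    {"hand": -1, "x": 0, "y": 0, "z": 0.003, "yaw": 0},
    {"hand": -1, "x": 0, "y": 0, "z": 0.004, "yaw": 0},
    {"hand": -1, "x": -0.0005, "y": 0, "z": 0.005, "yaw": 0},
    {"hand": -1, "x": -0.0005, "y": 0, "z": 0.005, "yaw": 0},
    {"hand": -1, "x": 0, "y": 0, "z": 0, "yaw": 0},
  ],
  newtons=30,
)

```text
clock: 13.95
eef_pos: [420.6, 7.0, 178.5]
eef_rot: [3.141, -0.001, -3.014]
wrist_force: [-0.6, -0.2, -0.1]
finger_gap: 9.1
finger_force: 30.0
```

arm_command(
  targets=[
    {"hand": -1, "x": -0.001, "y": 0, "z": 0.007, "yaw": 0},
    {"hand": -1, "x": -0.001, "y": 0, "z": 0.007, "yaw": 0},
    {"hand": -1, "x": -0.001, "y": 0, "z": 0.007, "yaw": 0},
    {"hand": -1, "x": -0.0015, "y": 0, "z": 0.0065, "yaw": 0},
    {"hand": -1, "x": 0, "y": 0, "z": 0, "yaw": 0},
  ],
)

```text
clock: 14.45
eef_pos: [425.1, 7.6, 150.8]
eef_rot: [3.141, -0.002, -3.014]
wrist_force: [-1.9, -0.3, -0.3]
finger_gap: 9.0
finger_force: 30.0
```

arm_command(
  targets=[
    {"hand": -1, "x": -0.0018, "y": 0, "z": 0.0062, "yaw": 0},
    {"hand": -1, "x": -0.002, "y": 0, "z": 0.0062, "yaw": 0},
    {"hand": -1, "x": -0.0021, "y": 0, "z": 0.0062, "yaw": 0},
    {"hand": -1, "x": -0.0022, "y": 0, "z": 0.0062, "yaw": 0},
    {"hand": -1, "x": -0.0023, "y": 0, "z": 0.0062, "yaw": 0},
    {"hand": -1, "x": 0, "y": 0, "z": 0, "yaw": 0},
  ],
)

```text
clock: 15.05
eef_pos: [435.5, 8.9, 119.9]
eef_rot: [3.141, -0.002, -3.014]
wrist_force: [-1.6, 0.0, -0.6]
finger_gap: 8.8
finger_force: 30.0
```

arm_command(
  targets=[
    {"hand": -1, "x": -0.0028, "y": 0, "z": 0.0058, "yaw": 0},
    {"hand": -1, "x": -0.003, "y": 0, "z": 0.0057, "yaw": 0},
    {"hand": -1, "x": -0.0031, "y": 0, "z": 0.0057, "yaw": 0},
    {"hand": -1, "x": -0.0033, "y": 0, "z": 0.0057, "yaw": 0},
    {"hand": -1, "x": -0.0034, "y": 0, "z": 0.0057, "yaw": 0},
    {"hand": -1, "x": 0, "y": 0, "z": 0, "yaw": 0},
  ],
)

```text
clock: 15.65
eef_pos: [451.2, 10.9, 91.4]
eef_rot: [3.141, -0.001, -3.014]
wrist_force: [-2.8, -0.5, -0.5]
finger_gap: 9.2
finger_force: 33.1
```

```bash
python3 - <<'E'
from h import *
np.set_printoptions(precision=3,suppress=True)
s=manip.read_state();print(s["eef_pos"],s["eef_rot"],s["wrist_force"],s["moment"])
w=camera("wrist")[:,:,::-1];d=camera("side")[:,:,::-1]
b=cv2.resize(d[100:220,210:330],(500,500),interpolation=cv2.INTER_CUBIC)
a=cv2.resize(w,(300,225));o=np.zeros((500,800,3),np.uint8);o[:,:500]=b;o[:225,500:]=a
cv2.imwrite("pics/u1.png",o)
f=np.array([.9916,.1296,0]);yy=np.array([-.1296,.9916,0]);B=np.array([669,38.5,0])-67.3*f+[0,0,213.9]
p=s["eef_pos"]+[0,0,19];k=500/120
for q in(p,B,B+20*yy,B-20*yy,B+9*f+[0,0,41]+20*yy): print(((np.array(proj("side",q))-(210,100))*k).round())
E
```

```text
[451.221  10.948  91.41 ] [ 3.141 -0.001 -3.014] [-2.799 -0.478 -0.465] [ 0.017  0.111 -0.053]
[ 78. 456.]
[260. 275.]
[245. 259.]
[276. 292.]
[257. 210.]
```

View pics/u1.png

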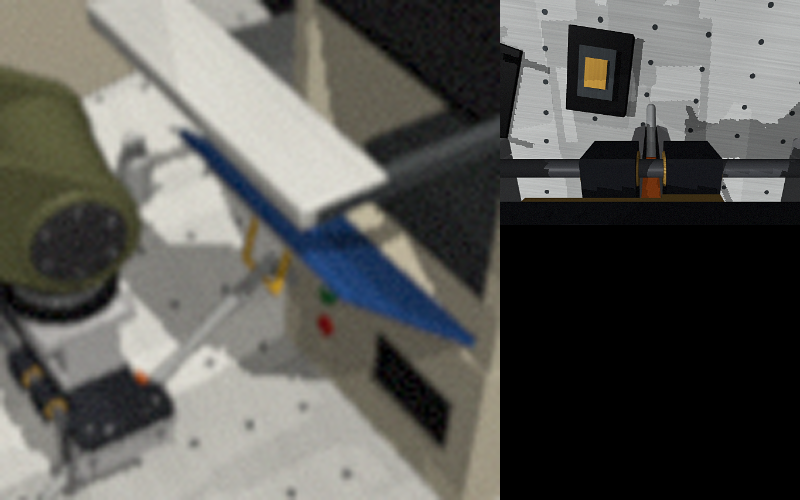

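The eye's lower corners are at (250,262) and (277,290), against (245,259) and (276,292) predicted for fully open. The rod is pitched about 36° over the bar, so I slide the finger out along its own axis.

arm_command(
  targets=[
    {"hand": -1, "x": 0, "y": 0, "z": 0, "yaw": 0},
    {"hand": -1, "x": 0.0018, "y": 0, "z": -0.0025, "yaw": 0},
    {"hand": -1, "x": 0.0024, "y": 0, "z": -0.0032, "yaw": 0},
    {"hand": -1, "x": 0.0024, "y": 0, "z": -0.0032, "yaw": 0},
    {"hand": -1, "x": 0.0024, "y": 0, "z": -0.0032, "yaw": 0},
    {"hand": -1, "x": 0, "y": 0, "z": 0, "yaw": 0},
  ],
  newtons=60,
)

```text
clock: 16.35
eef_pos: [442.3, 9.7, 104.9]
eef_rot: [-3.141, 0.001, -3.014]
wrist_force: [0.6, 0.1, -1.6]
finger_gap: 8.6
finger_force: 60.0
```

arm_command(
  targets=[
    {"hand": -1, "x": 0.0024, "y": 0, "z": -0.0032, "yaw": 0},
    {"hand": -1, "x": 0.0024, "y": 0, "z": -0.0032, "yaw": 0},
    {"hand": -1, "x": 0.0024, "y": 0, "z": -0.0032, "yaw": 0},
    {"hand": -1, "x": 0.0024, "y": 0, "z": -0.0032, "yaw": 0},
    {"hand": -1, "x": 0, "y": 0, "z": 0, "yaw": 0},
  ],
)

```text
clock: 16.85
eef_pos: [432.8, 8.5, 117.6]
eef_rot: [-3.141, 0.001, -3.014]
wrist_force: [0.2, -0.4, -2.1]
finger_gap: 8.5
finger_force: 60.0
```

arm_command(
  targets=[
    {"hand": -1, "x": 0.0024, "y": 0, "z": -0.0032, "yaw": 0},
    {"hand": -1, "x": 0.0024, "y": 0, "z": -0.0032, "yaw": 0},
    {"hand": -1, "x": 0.0024, "y": 0, "z": -0.0032, "yaw": 0},
    {"hand": -1, "x": 0.0024, "y": 0, "z": -0.0032, "yaw": 0},
    {"hand": -1, "x": 0.004, "y": 0, "z": -0.001, "yaw": 0},
    {"hand": -1, "x": 0.005, "y": 0, "z": 0, "yaw": 0},
    {"hand": -1, "x": 0, "y": 0, "z": 0, "yaw": 0},
  ],
)

```text
clock: 17.55
eef_pos: [413.8, 6.1, 130.9]
eef_rot: [3.142, -0.0, -3.014]
wrist_force: [0.6, -0.5, -1.1]
finger_gap: 8.7
finger_force: 60.0
```

arm_command(
  targets=[
    {"hand": -1, "x": 0.01, "y": 0, "z": 0, "yaw": 0},
    {"hand": -1, "x": 0.015, "y": 0, "z": 0, "yaw": 0},
    {"hand": -1, "x": 0.015, "y": 0, "z": 0, "yaw": 0},
    {"hand": -1, "x": 0, "y": 0, "z": 0, "yaw": 0},
  ],
)

```text
clock: 17.95
eef_pos: [373.2, 1.0, 130.8]
eef_rot: [3.142, -0.0, -3.015]
wrist_force: [0.0, 0.4, -0.7]
finger_gap: 8.5
finger_force: 60.0
```

```bash
python3 - <<'E'
from h import *
np.set_printoptions(precision=3,suppress=True)
s=manip.read_state();print(s["eef_pos"],s["eef_rot"],s["wrist_force"],s["moment"])
d=camera("side")[:,:,::-1]
b=cv2.resize(d[60:320,180:400],(660,600*660//660),interpolation=cv2.INTER_CUBIC)
b=cv2.resize(d[100:220,210:330],(500,500),interpolation=cv2.INTER_CUBIC)
cv2.imwrite("pics/u2.png",b)
print(blobs(d[100:220,210:330],(18,130,80),(38,255,255),5), blobs(d[100:220,210:330],(5,150,100),(17,255,255),3))
E
```

```text
[373.238   1.011 130.826] [ 3.142 -0.    -3.015] [ 0.015  0.377 -0.693] [0.025 0.069 0.027]
[(np.int32(13), [59.8, 59.3], [59, 54, 4, 12]), (np.int32(18), [66.5, 65.9], [64, 61, 5, 9])] [(np.int32(6), [8.5, 91.7], [7, 91, 4, 2]), (np.int32(4), [13.8, 95.8], [13, 95, 2, 3])]
```

View pics/u2.png

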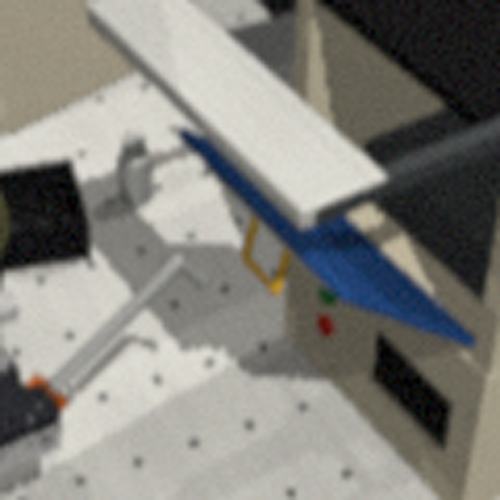

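The rod is free of the eye and the hatch stays open, with the eye's corners unchanged. Next I return over the cradle.

arm_command(
  targets=[
    {"hand": -1, "x": 0, "y": -0.013, "z": 0, "yaw": 0},
    {"hand": -1, "x": 0, "y": -0.025, "z": 0, "yaw": 0},
    {"hand": -1, "x": -0.001, "y": -0.035, "z": 0, "yaw": 0},
    {"hand": -1, "x": -0.001, "y": -0.04, "z": 0, "yaw": 0},
    {"hand": -1, "x": -0.001, "y": -0.04, "z": 0, "yaw": 0},
    {"hand": -1, "x": -0.001, "y": -0.035, "z": 0, "yaw": 0},
    {"hand": -1, "x": -0.001, "y": -0.03, "z": 0, "yaw": 0},
    {"hand": -1, "x": 0, "y": -0.015, "z": 0, "yaw": 0},
    {"hand": -1, "x": 0, "y": 0, "z": 0, "yaw": 0.04},
    {"hand": -1, "x": 0, "y": 0, "z": 0, "yaw": 0.06},
  ],
)

```text
clock: 19.0
eef_pos: [409.3, -229.4, 130.6]
eef_rot: [3.141, -0.0, -3.117]
wrist_force: [0.3, 0.6, -1.5]
finger_gap: 8.8
finger_force: 60.0
```

arm_command(
  targets=[
    {"hand": -1, "x": 0, "y": 0, "z": 0, "yaw": 0.07},
    {"hand": -1, "x": 0, "y": 0, "z": 0, "yaw": 0.07},
    {"hand": -1, "x": 0, "y": 0, "z": 0, "yaw": 0.06},
    {"hand": -1, "x": 0, "y": 0, "z": 0, "yaw": 0.034},
    {"hand": -1, "x": 0, "y": 0, "z": 0, "yaw": 0},
    {"hand": -1, "x": 0, "y": 0, "z": 0, "yaw": 0},
  ],
)

```text
clock: 19.6
eef_pos: [409.4, -229.1, 130.9]
eef_rot: [3.142, -0.0, 2.936]
wrist_force: [0.1, -0.2, -1.7]
finger_gap: 8.6
finger_force: 60.0
```

arm_command(
  targets=[
    {"hand": -1, "x": 0.002, "y": -0.001, "z": 0.01, "yaw": 0},
    {"hand": -1, "x": 0, "y": 0, "z": 0.02, "yaw": 0},
    {"hand": -1, "x": 0, "y": 0, "z": 0.02, "yaw": 0},
    {"hand": -1, "x": 0, "y": 0, "z": 0.012, "yaw": 0},
    {"hand": -1, "x": 0, "y": 0, "z": 0, "yaw": 0},
    {"hand": -1, "x": 0, "y": 0, "z": 0, "yaw": 0},
  ],
)

```text
clock: 20.2
eef_pos: [407.2, -230.0, 69.2]
eef_rot: [-3.142, 0.0, 2.935]
wrist_force: [-0.0, 0.1, -1.8]
finger_gap: 8.4
finger_force: 60.0
```

arm_command(
  targets=[
    {"hand": -1, "x": 0, "y": 0, "z": 0.002, "yaw": 0},
    {"hand": -1, "x": 0, "y": 0, "z": 0.002, "yaw": 0},
    {"hand": -1, "x": 0, "y": 0, "z": 0.002, "yaw": 0},
    {"hand": -1, "x": 0, "y": 0, "z": 0, "yaw": 0},
  ],
  newtons=15,
)

```text
clock: 20.6
eef_pos: [407.0, -229.9, 62.9]
eef_rot: [3.142, -0.0, 2.935]
wrist_force: [-0.5, 0.8, -1.5]
finger_gap: 9.7
finger_force: 15.0
```

```bash
cat > o.py <<'E'
from h import *
np.set_printoptions(precision=3,suppress=True)
s=manip.read_state();print(s["eef_pos"],s["eef_rot"],s["wrist_force"],s["moment"],s["finger_gap"])
for n in("side","top"): print(n,blobs(camera(n)[:,:,::-1],(5,170,120),(16,255,255),8))
p=s["eef_pos"]+[0,0,19];f=np.array([.9786,-.206,0])
for a in(0,10,20,30,36):
    r=np.radians(a);d=f*np.cos(r)+np.array([0,0,np.sin(r)]);print(a,"handle centre px",np.round(proj("side",p+44*d),1),np.round(proj("top",p+44*d),1))
E
python3 o.py
```

```text
[ 406.969 -229.887   62.86 ] [ 3.142 -0.     2.935] [-0.452  0.811 -1.517] [ 0.018  0.12  -0.066] 9.739168844399321
side [(np.int32(110), [265.1, 277.5], [259, 272, 14, 12]), (np.int32(88), [187.6, 341.6], [184, 334, 8, 16])]
top [(np.int32(25), [330.2, 273.2], [327, 271, 7, 6])]
0 handle centre px [262.3 283.4] [318.7 209.7]
10 handle centre px [262.  281.9] [318.9 209.7]
20 handle centre px [261.3 280.6] [319.1 210.2]
30 handle centre px [260.1 279.5] [319.2 211. ]
36 handle centre px [259.1 278.9] [319.2 211.6]
```

arm_command(
  targets=[
    {"hand": -1, "x": 0, "y": 0, "z": 0.0015, "yaw": 0},
    {"hand": -1, "x": 0, "y": 0, "z": 0.0015, "yaw": 0},
    {"hand": -1, "x": 0, "y": 0, "z": 0.0015, "yaw": 0},
    {"hand": -1, "x": 0, "y": 0, "z": 0.0015, "yaw": 0},
    {"hand": -1, "x": 0, "y": 0, "z": 0.0015, "yaw": 0},
    {"hand": -1, "x": 0, "y": 0, "z": 0, "yaw": 0},
  ],
)

```text
clock: 21.3
eef_pos: [406.9, -229.9, 55.2]
eef_rot: [3.142, -0.001, 2.935]
wrist_force: [0.2, 0.2, -0.5]
finger_gap: 9.2
finger_force: 15.0
```

arm_command(
  targets=[
    {"hand": -1, "x": 0, "y": 0, "z": 0.0015, "yaw": 0},
    {"hand": -1, "x": 0, "y": 0, "z": 0.0015, "yaw": 0},
    {"hand": -1, "x": 0, "y": 0, "z": 0.0015, "yaw": 0},
    {"hand": -1, "x": 0, "y": 0, "z": 0.0015, "yaw": 0},
    {"hand": -1, "x": 0, "y": 0, "z": 0, "yaw": 0},
  ],
)

```text
clock: 21.8
eef_pos: [406.9, -229.9, 49.2]
eef_rot: [3.141, -0.0, 2.935]
wrist_force: [-0.4, 0.1, -1.3]
finger_gap: 9.3
finger_force: 15.0
```

```bash
python3 o.py
```

```text
[ 406.913 -229.893   49.196] [ 3.141 -0.     2.935] [-0.387  0.141 -1.257] [0.019 0.127 0.004] 9.304307513429722
side [(np.int32(139), [268.6, 286.1], [260, 281, 16, 12]), (np.int32(87), [187.6, 341.7], [184, 334, 8, 16])]
top [(np.int32(25), [330.2, 273.2], [327, 271, 7, 6])]
0 handle centre px [262.3 286. ] [318.2 210. ]
10 handle centre px [262.  284.6] [318.5 210. ]
20 handle centre px [261.3 283.3] [318.6 210.4]
30 handle centre px [260.1 282.2] [318.7 211.2]
36 handle centre px [259.1 281.6] [318.7 211.9]
```

arm_command(
  targets=[
    {"hand": -1, "x": 0, "y": 0, "z": 0.0015, "yaw": 0},
    {"hand": -1, "x": 0, "y": 0, "z": 0.0015, "yaw": 0},
    {"hand": -1, "x": 0, "y": 0, "z": 0.0015, "yaw": 0},
    {"hand": -1, "x": 0, "y": 0, "z": 0.001, "yaw": 0},
    {"hand": -1, "x": 0, "y": 0, "z": 0, "yaw": 0},
  ],
)

```text
clock: 22.4
eef_pos: [407.8, -229.8, 45.1]
eef_rot: [3.141, 0.002, 2.935]
wrist_force: [-3.0, 7.3, 17.3]
finger_gap: 9.6
finger_force: 15.0
```

```bash
python3 o.py
```

```text
[ 407.804 -229.823   45.131] [3.141 0.002 2.935] [-3.016  7.35  17.251] [1.345 0.337 0.044] 9.589351172783108
side [(np.int32(138), [268.5, 286.5], [260, 281, 16, 12]), (np.int32(88), [187.6, 341.7], [184, 334, 8, 16])]
top [(np.int32(27), [330.0, 273.0], [327, 270, 7, 7])]
0 handle centre px [262.6 286.6] [318.1 209.8]
10 handle centre px [262.3 285.2] [318.3 209.8]
20 handle centre px [261.6 283.9] [318.5 210.2]
30 handle centre px [260.4 282.8] [318.5 211. ]
36 handle centre px [259.4 282.2] [318.5 211.7]
```

arm_command(
  targets=[
    {"hand": -1, "x": 0, "y": 0.0005, "z": -0.001, "yaw": 0},
    {"hand": -1, "x": 0, "y": 0, "z": 0, "yaw": 0},
    {"hand": -0.6, "x": 0, "y": 0, "z": 0, "yaw": 0},
    {"hand": 0, "x": 0, "y": 0, "z": 0, "yaw": 0},
    {"hand": 0, "x": 0, "y": 0, "z": 0, "yaw": 0},
    {"hand": 0, "x": 0, "y": 0, "z": 0, "yaw": 0},
  ],
  newtons=5,
)

```text
clock: 23.1
eef_pos: [407.1, -229.5, 44.8]
eef_rot: [3.142, -0.0, 2.935]
wrist_force: [0.7, -1.0, 0.1]
finger_gap: 38.0
finger_force: 0.0
```

arm_command(
  targets=[
    {"hand": 0.3, "x": 0, "y": 0, "z": -0.02, "yaw": 0},
    {"hand": 1, "x": 0, "y": 0, "z": -0.04, "yaw": 0},
    {"hand": 1, "x": 0, "y": 0, "z": -0.05, "yaw": 0},
    {"hand": 1, "x": 0.001, "y": -0.0045, "z": -0.05, "yaw": 0},
    {"hand": 1, "x": 0, "y": 0, "z": 0, "yaw": 0},
    {"hand": 1, "x": 0, "y": 0, "z": 0, "yaw": 0},
  ],
)

```text
clock: 23.7
eef_pos: [405.3, -233.8, 205.1]
eef_rot: [-3.141, 0.001, 2.935]
wrist_force: [-0.4, -0.1, -0.4]
finger_gap: 86.3
finger_force: 0.0
```

```bash
cat > w.py <<'E'
from h import *
np.set_printoptions(precision=2,suppress=True)
s=manip.read_state();print(s["eef_pos"],s["eef_rot"],s["clock"])
c=get_calibration("wrist");im=camera("wrist")[:,:,::-1].copy();cv2.imwrite("pics/w2.png",im)
m=cv2.inRange(cv2.cvtColor(im,cv2.COLOR_BGR2HSV),(5,170,100),(16,255,255))
for k in cv2.findContours(m,0,1)[0]:
    if cv2.contourArea(k)>500:
        r=cv2.minAreaRect(k);print(r);P=[plane("wrist",*p,74,c) for p in cv2.boxPoints(r)];print(np.array(P),np.mean(P,0))
for n in("side","top"): print(n,blobs(camera(n)[:,:,::-1],(5,170,120),(16,255,255),8))
# rod top end and profile: bright rod columns at several rows, both pictures
for f in("pics/w1.png","pics/w2.png"):
    g=cv2.cvtColor(cv2.imread(f),cv2.COLOR_BGR2GRAY)
    print(f,[int(v) for v in g[138:156,262]],{r:[int(v) for v in g[r,250:276:2]] for r in(160,180,255,320,333)},[int(v) for v in g[326:342,261]])
E
python3 w.py
```

```text
[ 405.32 -233.76  205.05] [-3.14  0.    2.93] 23.7
((261.5, 227.0), (19.0, 50.0), 0.0)
[[ 480.57 -256.15   74.  ]
 [ 422.12 -243.57   74.  ]
 [ 426.46 -222.98   74.  ]
 [ 485.09 -234.67   74.  ]] [ 453.56 -239.34   74.  ]
side [(np.int32(251), [263.9, 287.7], [253, 281, 23, 15]), (np.int32(87), [187.6, 341.7], [184, 334, 8, 16])]
top [(np.int32(10), [331.9, 273.9], [331, 272, 3, 5])]
pics/w1.png [130, 151, 144, 156, 160, 84, 71, 98, 117, 128, 141, 140, 135, 135, 137, 139, 133, 137] {160: [11, 6, 16, 3, 52, 123, 134, 95, 57, 1, 3, 3, 0], 180: [4, 3, 11, 6, 72, 129, 130, 98, 55, 7, 10, 7, 14], 255: [8, 8, 4, 19, 128, 133, 141, 81, 2, 4, 6, 7, 14], 320: [153, 153, 155, 161, 122, 137, 106, 56, 159, 144, 145, 153, 151], 333: [156, 154, 156, 157, 119, 137, 97, 72, 157, 157, 158, 148, 149]} [132, 134, 136, 131, 135, 133, 131, 136, 131, 118, 145, 134, 14, 20, 31, 23]
pics/w2.png [131, 157, 149, 153, 156, 159, 153, 150, 125, 135, 72, 75, 103, 119, 126, 131, 126, 127] {160: [19, 12, 14, 16, 117, 142, 132, 93, 38, 6, 11, 3, 11], 180: [8, 6, 6, 0, 117, 142, 129, 82, 22, 9, 14, 17, 13], 255: [13, 6, 2, 30, 127, 129, 114, 61, 0, 12, 12, 1, 13], 320: [163, 158, 166, 62, 135, 136, 95, 113, 169, 161, 161, 161, 163], 333: [159, 164, 162, 135, 134, 136, 90, 136, 161, 149, 151, 152, 162]} [131, 132, 128, 128, 124, 126, 127, 121, 125, 125, 126, 99, 15, 24, 31, 30]
```

The rod lies about 4 mm ahead of its seat: the handle is 4 px further along in the wrist picture than before. I'll regrip and set it back.

arm_command(
  targets=[
    {"hand": 1, "x": -0.005, "y": 0.0045, "z": 0.03, "yaw": 0},
    {"hand": 0.4, "x": 0, "y": 0, "z": 0.045, "yaw": 0},
    {"hand": 0.2, "x": 0, "y": 0, "z": 0.045, "yaw": 0},
    {"hand": 0, "x": 0, "y": 0, "z": 0.03, "yaw": 0},
    {"hand": -0.2, "x": 0, "y": 0, "z": 0.0105, "yaw": 0},
    {"hand": -0.2, "x": 0, "y": 0, "z": 0, "yaw": 0},
    {"hand": -0.2, "x": 0, "y": 0, "z": 0, "yaw": 0},
  ],
)

```text
clock: 24.55
eef_pos: [411.5, -230.6, 45.2]
eef_rot: [-3.141, 0.001, 2.935]
wrist_force: [0.0, 0.5, 1.5]
finger_gap: 49.3
finger_force: 0.0
```

arm_command(
  targets=[
    {"hand": -1, "x": 0, "y": 0, "z": 0, "yaw": 0},
    {"hand": -1, "x": 0, "y": 0, "z": 0, "yaw": 0},
    {"hand": -1, "x": 0, "y": 0, "z": 0, "yaw": 0},
    {"hand": -1, "x": 0, "y": 0, "z": 0, "yaw": 0},
    {"hand": -1, "x": 0, "y": 0, "z": 0, "yaw": 0},
    {"hand": -1, "x": 0, "y": 0, "z": 0, "yaw": 0},
  ],
  newtons=30,
)

```text
clock: 25.15
eef_pos: [411.1, -230.4, 44.4]
eef_rot: [-3.141, 0.0, 2.935]
wrist_force: [-1.0, -0.8, 0.8]
finger_gap: 9.1
finger_force: 30.0
```

arm_command(
  targets=[
    {"hand": -1, "x": 0, "y": 0, "z": -0.002, "yaw": 0},
    {"hand": -1, "x": 0.002, "y": 0, "z": 0, "yaw": 0},
    {"hand": -1, "x": 0.002, "y": 0, "z": 0, "yaw": 0},
    {"hand": -1, "x": 0, "y": 0, "z": 0.002, "yaw": 0},
    {"hand": -1, "x": 0, "y": 0, "z": 0, "yaw": 0},
    {"hand": -0.6, "x": 0, "y": 0, "z": 0, "yaw": 0},
    {"hand": 0, "x": 0, "y": 0, "z": 0, "yaw": 0},
    {"hand": 0, "x": 0, "y": 0, "z": 0, "yaw": 0},
    {"hand": 0, "x": 0, "y": 0, "z": 0, "yaw": 0},
  ],
)

```text
clock: 26.05
eef_pos: [407.2, -229.4, 44.2]
eef_rot: [3.142, 0.0, 2.935]
wrist_force: [-0.8, 0.7, 0.4]
finger_gap: 37.5
finger_force: 0.0
```

arm_command(
  targets=[
    {"hand": 0.3, "x": 0, "y": 0, "z": -0.02, "yaw": 0},
    {"hand": 1, "x": 0, "y": 0, "z": -0.04, "yaw": 0},
    {"hand": 1, "x": 0, "y": 0, "z": -0.05, "yaw": 0},
    {"hand": 1, "x": 0.001, "y": -0.0045, "z": -0.05, "yaw": 0},
    {"hand": 1, "x": 0, "y": 0, "z": 0, "yaw": 0},
    {"hand": 1, "x": 0, "y": 0, "z": 0, "yaw": 0},
  ],
)

```text
clock: 26.65
eef_pos: [405.4, -233.7, 204.4]
eef_rot: [-3.141, 0.002, 2.935]
wrist_force: [-0.0, -0.4, -1.2]
finger_gap: 85.4
finger_force: 0.0
```

```bash
python3 w.py; python3 - <<'E'
from h import *
d=camera("side")[:,:,::-1].astype(int);o=cv2.imread("pics/side0.png").astype(int)
m=(np.abs(d-o).max(2)>60).astype(np.uint8);n,l,st,c=cv2.connectedComponentsWithStats(m)
print([(st[i].tolist()) for i in range(1,n) if st[i,4]>12])
# hook end: grey profile around hook finger, side view
g0,g1=[cv2.cvtColor(x.astype(np.uint8),cv2.COLOR_BGR2GRAY)[274:292,306:324] for x in(o,d)]
print("hook region mean diff",np.abs(g0.astype(int)-g1).mean(),"noise ref",np.abs(d-o)[300:380,240:330].mean())
print([b for b in blobs(d.astype(np.uint8)[100:220,210:330],(18,130,80),(38,255,255),5)])
E
```

```text
[ 405.38 -233.74  204.37] [-3.14  0.    2.93] 26.65
((261.5, 224.0), (19.0, 50.0), 0.0)
[[ 476.7  -255.26   74.  ]
 [ 418.67 -242.78   74.  ]
 [ 422.98 -222.28   74.  ]
 [ 481.2  -233.89   74.  ]] [ 449.89 -238.55   74.  ]
side [(np.int32(250), [262.1, 288.0], [251, 281, 23, 15]), (np.int32(88), [187.6, 341.8], [184, 334, 8, 17])]
top [(np.int32(11), [331.8, 273.7], [331, 272, 3, 5])]
pics/w1.png [130, 151, 144, 156, 160, 84, 71, 98, 117, 128, 141, 140, 135, 135, 137, 139, 133, 137] {160: [11, 6, 16, 3, 52, 123, 134, 95, 57, 1, 3, 3, 0], 180: [4, 3, 11, 6, 72, 129, 130, 98, 55, 7, 10, 7, 14], 255: [8, 8, 4, 19, 128, 133, 141, 81, 2, 4, 6, 7, 14], 320: [153, 153, 155, 161, 122, 137, 106, 56, 159, 144, 145, 153, 151], 333: [156, 154, 156, 157, 119, 137, 97, 72, 157, 157, 158, 148, 149]} [132, 134, 136, 131, 135, 133, 131, 136, 131, 118, 145, 134, 14, 20, 31, 23]
pics/w2.png [129, 161, 152, 153, 157, 163, 88, 73, 106, 119, 129, 127, 127, 127, 126, 124, 128, 125] {160: [7, 9, 6, 10, 115, 143, 128, 94, 39, 8, 13, 9, 11], 180: [15, 20, 11, 5, 121, 152, 129, 84, 20, 16, 13, 16, 14], 255: [1
[... 356 characters left out ...]
926], [285, 104, 31, 26, 257], [0, 126, 6, 4, 17], [7, 127, 15, 9, 37], [292, 126, 13, 6, 28], [309, 128, 8, 6, 28], [253, 131, 68, 52, 444], [295, 130, 5, 5, 15], [300, 132, 8, 8, 31], [216, 140, 19, 15, 107], [204, 142, 11, 9, 31], [199, 144, 4, 7, 16], [293, 149, 32, 31, 294], [213, 155, 7, 8, 21], [220, 154, 11, 8, 32], [268, 154, 5, 13, 19], [202, 159, 8, 6, 18], [275, 161, 4, 9, 13], [28, 169, 22, 33, 360], [45, 175, 6, 6, 22], [264, 177, 16, 12, 95], [0, 197, 10, 59, 307], [90, 218, 19, 32, 408], [113, 218, 15, 39, 377], [239, 240, 28, 28, 489], [0, 272, 41, 23, 592]]
hook region mean diff 23.459876543209877 noise ref 24.396157407407408
[(np.int32(31), [63.8, 63.5], [59, 54, 10, 16])]
```

```bash
python3 -c "
from cell import manip
print(manip.sign_off())"
```

```text
the job is handed in; nothing more can be done
None
```

I swung the hatch down to its stop with the hook, unhooked without moving it, laid the rod back in its cradle within about 1 mm of where it lay, and handed in at 26.7 s; the rod's roll and the bystanders were not checked separately.

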